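# Prove the red hand brake of the roller stand

## Task

Prove the hand brake with the red grip before work: raise its lever to the second notch (green marks), no further, and let go completely so that it holds there by itself for a second. Then press its red button and keep it down until the lever has dropped right back to rest, and let the button come up. Leave the blue brake and the other things on the bench alone.

Things in the scene. Friction and masses are not known exactly. Their poses are not given: they have to be found in the camera images.
- red_brake: Hand brake with red grip and red button, bolted to the bench: base plate 180 x 100 mm, two grey disc cheeks 100 mm across. Origin on the bench straight below the lever's hinge axis, which is 60 mm up and parallel to this body's y. The lever leans to this body's -x; the button is on its +x side.
- red_lever (a joint): Lever angle, rad. 0 = rest, leaning 1.13 from upright; grows as it is raised towards upright; stop at 1.05. Let go, a ratchet holds it at 0.3 (first notch, white marks on the cheeks), 0.6 (second, green) or 0.9 (third, black): between notches it drops to the lower one, below 0.3 to 0. Raising takes 2 to 5 N at the grip.
- red_lever_grip (a point): Centre of the red grip, a round bar 26 mm thick, 76 mm long along the lever (38 mm either way). 130 mm from the hinge axis, moving with the lever: at lever angle q it is 130 x sin(1.13 - q) mm to the brake's -x and 60 + 130 x cos(1.13 - q) mm above the bench, in the plane y = 0 of the brake.
- red_button_top (a point): Centre of the top of the red release button, 32 mm across: at x +60, y 0, z +76 mm in the frame of red_brake when up; moves with the button. It stands 16 mm out of a grey block 50 x 50 mm.
- red_button (a joint): Travel of the red brake's release button, m: 0 = up, 0.008 = fully down, about 6 N when fully down. From about 0.006 it frees the lever, which falls back to rest in half a second as long as the button is kept down. The button moves by itself while the lever clicks past a notch.
- blue_lever (a joint): Hinge angle of the other brake's lever (blue grip, blue button), rad; that brake is built like the red one and is to be left alone.
- blue_brake: The other hand brake, with blue grip and blue button, otherwise the same size and frame as the red one. To be left alone.
- glue_center (a point): Centre of a yellow glue bottle with orange cap, 60 mm across, 150 mm tall, standing loose; to be left alone.
- jar_center (a point): Centre of a glass jar with steel cap, 64 mm across, 80 mm tall, standing loose; to be left alone.
- offcut_center (a point): Centre of a loose wood offcut, 90 x 35 x 30 mm high, lying between the brakes; to be left alone.

How it is judged (in metres and radians):
On the way, in this order (a step that is already met when the one before it is completed fails the run):
1. the red lever holds in the second (green) notch by itself, nothing of the robot touching the red brake, for 0.5 s (value of joint red_lever between 0.5 and 0.7 rad and contact force between red_brake and the fingers below 0.1 N and contact force between red_brake and the arm below 0.1 N), for 0.5 s.
2. the red release button is pressed (value of joint red_button above 0.005 m), for 0.05 s.
At the end, for the whole second after the job is handed in: After the lever has held in the green notch and the button has been pressed: the red lever is back at rest (within 0.06 rad), the red button up (within 2 mm), the blue lever at rest (within 0.06 rad), the robot clear of everything (value of joint each of red_lever, blue_lever below 0.06 rad and value of joint red_button below 0.002 m); the robot touches nothing.
It fails at once if the red lever is raised to the third (black) notch: over 0.88 rad (value of joint red_lever above 0.88 rad).
It fails at once if the blue lever is raised by more than 0.1 rad (value of joint blue_lever above 0.1 rad).
It fails at once if the robot presses on the blue brake with more than 4 N (contact force between blue_brake and the fingers above 4 N or contact force between blue_brake and the arm above 4 N).
It fails at once if the glue bottle, the jar or the offcut is moved by more than 30 mm (distance of any of glue_center, jar_center, offcut_center from where it was at the start of the episode above 0.03 m).
It also fails if it takes over 51 s, if anything falls off the work surface, if the arm or the gripper's body presses on something with over 40 N, if the wrist force passes 120 N, or if a joint passes its speed limit or range.

## Robot

A 6-joint arm with a two-finger parallel gripper is mounted at the origin on the work surface. World frame = base frame: x ahead of the robot, y to its left, z up, the work surface at z = 0. Lengths are in mm, angles in rad, forces in N, time in s.
With the tool pointing down it reaches from about 375 to 900 mm from the base axis. Payload 3.1 kg.
Tool frame: the origin (TCP) lies at the very end of the fingers, on their centre line; the grasp point (between the pads) lies 19 mm behind it; z points along the fingers, y is the line along which they close (so a half turn about z gives the same grasp; the last joint's range is limited). The gripper opens to 87 mm and grips with 3 to 60 N. Pads are 19 mm wide; open, the fingers measure 117 mm over their backs; the gripper's body (75 mm by 190 mm) begins 51 mm behind the grasp point.
Start: joints at [-1.365, 0.527, 1.433, -0, 1.181, -0.178], TCP at [234.05, -579.498, 222.548] pointing down, gripper open.
Joint ranges: [-3.08, 3.08], [-0.75, 2.2], [0.22, 2.44], [-1.43, 4.57], [0, 2.65], [-2.85, 2.85]. Speed limits (rad/s): [2.79, 2.79, 3.14, 3.14, 3.14, 3.14].

## Interface

Orientations are given as [roll, pitch, yaw] about the fixed x, y, z axes, in that order (R = Rz(yaw) Ry(pitch) Rx(roll)).
In Python, from rig import robot gives the robot as it stands.
- The arm moves only by the shell command python3 -m crank 'ROWS' [FORCE]. ROWS is JSON, a list of rows, each an object of numbers: "tx", "ty", "tz": the shift along the tool's x, y, z in m; "wx", "wy", "wz": the turn, a rotation vector about the tool's x, y, z in degrees; "jaw": the finger opening in m, from 0 to 0.087. A call has 1 to 10 rows; each row is the pose to reach, as a shift and turn from the pose commanded when the call began, along the tool's axes at that moment; what a row does not reach only later rows make up. A row lasts 1/12 s, in which the tool goes at most 41.7 mm and 7.16 degrees, less where a joint would pass 70% of its speed; a pose out of reach is approached as far as the arm can. A call with a gripper value outside its range is refused whole. The fingers move at their own pace and stop on an object; FORCE is the grip in N (left out, the last holds). Time passes only in rows, so rows that repeat a pose let the fingers close. It gives the time, the measured TCP pose, the force, the opening and the grip force at its end, in the units of the state.
- robot.get_state(): the state, without advancing time (a new reading comes with each control period).
- robot.camera(name): name is "scene" or "top"; returns a dict with "pixels" (480x640x3 uint8, red, green, blue), "K" (3x3 intrinsics, pixels), "k1" (the pictures are not rectified: a ray, as slopes to the right and down, at radius r is drawn at 1 + k1 r^2 times it, then the intrinsics apply), "view" (4x4, takes a point from world to camera coordinates). Camera axes: x right, y up, looking along -z (the intrinsics and any distortion apply to the point x, -y, -z); pixel columns grow to the right and rows downward; lengths in mm; the calibration is good to about 2 mm. A picture is of the moment at which its call begins. There is no depth.
- robot.hand_in(): hands the job in; it is judged then, once.
The state is a dict: "time": time; "joints": joint angles; "joint_vel": joint speeds; "effort": joint torques, N m; "ee_pos": TCP position; "tool_rot": TCP orientation; "wrist_force": force on the tool from outside, world axes, zero at the start; "wrist_torque": the same for the moment, N m; "width": opening from 0.0 (shut) to 1.0 (fully open); "finger_force": force on a finger pad.
Only numpy, scipy, OpenCV 4.12 (cv2) and the standard library are available. Lean on these libraries where they do the work, as an engineer would, in place of code of your own. Each camera call takes 0.05 s, during which the arm holds its last target. There are 200 camera calls.

## Working session

There is one attempt and no reset: what is moved stays moved. The work goes in short steps, Python scripts to look and compute and a shell command to move; the robot and the scene stay as the last step left them, time stands still between calls to the robot, and variables do not carry over. Pictures are saved under pics/ and viewed, at most 10 in all, crops included, and the job is handed in when it is done.

```bash
ls; mkdir -p pics; python3 - <<'E'
from rig import robot
import cv2
s=robot.get_state();print({k:s[k] for k in('time','ee_pos','tool_rot','wrist_force','width')})
for n in('scene','top'):
    c=robot.camera(n);cv2.imwrite(f'pics/{n}0.png',c['pixels'][:,:,::-1]);print(n,c['K'],c['k1'],c['view'])
E
```

```text
pics
{'time': 0.0, 'ee_pos': array([ 233.87384967, -578.80675124,  221.58573581]), 'tool_rot': array([-3.13948150e+00, -3.60746435e-04,  3.83751113e-01]), 'wrist_force': array([-0.830291  , -0.27629309, -0.19882014]), 'width': 1.0005292961413363}
scene [[467.83274803   0.         320.52364083]
 [  0.         467.83274803 237.26876164]
 [  0.           0.           1.        ]] -0.02902318898584548 [[-8.40507453e-01  5.41657094e-01  1.24424263e-02  4.76265883e+02]
 [-4.67801185e-01 -7.37105420e-01  4.87686017e-01  2.08765260e+02]
 [ 2.73329971e-01  4.04083150e-01  8.72930430e-01 -1.32412266e+03]
 [ 0.00000000e+00  0.00000000e+00  0.00000000e+00  1.00000000e+00]]
top [[588.30216723   0.         316.42711269]
 [  0.         588.30216723 249.33513563]
 [  0.           0.           1.        ]] -0.0578067444254294 [[-6.90175806e-03 -9.99973531e-01  2.30284853e-03  6.41312928e+00]
 [ 9.85813788e-01 -6.41778445e-03  1.67719966e-01 -5.71116884e+02]
 [-1.67700747e-01  3.42774246e-03  9.85831989e-01 -1.45903452e+03]
 [ 0.00000000e+00  0.00000000e+00  0.00000000e+00  1.00000000e+00]]
```

View pics/scene0.png

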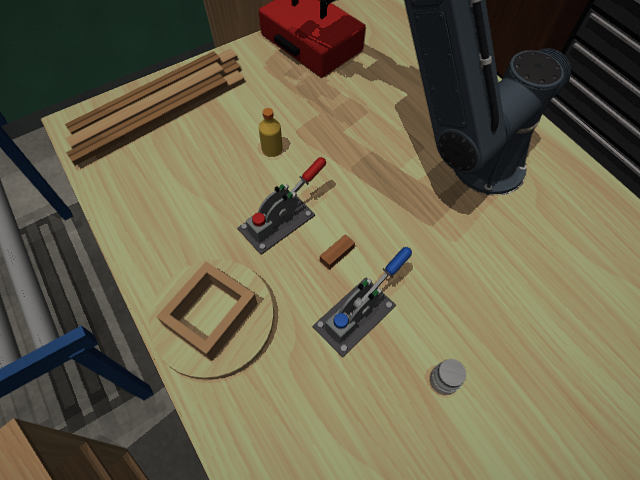

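View pics/top0.png

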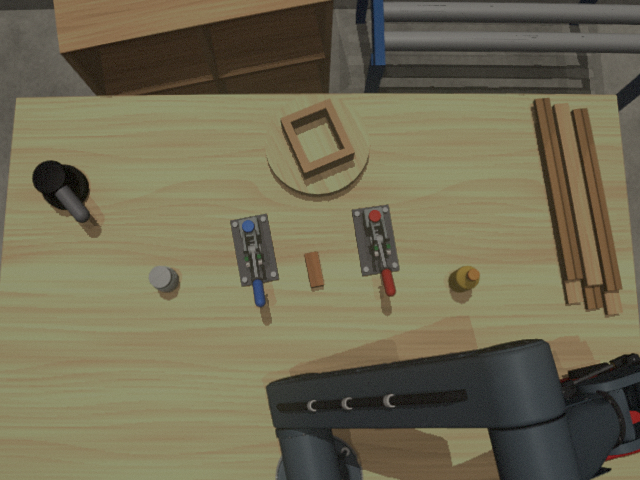

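The scene view shows the red button at about (259,219) and the red grip at (315,168). In the top view they are at (375,216) and (388,283). The blue brake is at top (250,250), the offcut at (314,270), the bottle at (463,278) and the jar at (164,279). Next I triangulate the button and grip.

```bash
cat > v.py <<'E'
import numpy as np, cv2
from rig import robot
def und(c,uv):
    return cv2.undistortPoints(np.array([[uv]],float),c['K'],np.array([c['k1'],0,0,0,0.])).ravel()
def ray(c,uv):
    x,y=und(c,uv); R=c['view'][:3,:3];t=c['view'][:3,3]
    return -R.T@t, R.T@np.array([x,-y,-1.])
def plane(c,uv,z):
    o,d=ray(c,uv); return o+d*(z-o[2])/d[2]
def tri(a,ua,b,ub):
    o1,d1=ray(a,ua);o2,d2=ray(b,ub)
    s=np.linalg.lstsq(np.c_[d1,-d2],o2-o1,rcond=None)[0]
    p,q=o1+d1*s[0],o2+d2*s[1]; return (p+q)/2,np.linalg.norm(p-q)
def blobs(c,box,hue='red'):
    h=cv2.cvtColor(c['pixels'],cv2.COLOR_RGB2HSV).astype(int)
    m=((h[...,0]<6)|(h[...,0]>172))&(h[...,1]>170)&(h[...,2]>60)
    if hue=='blue': m=(abs(h[...,0]-110)<12)&(h[...,1]>140)&(h[...,2]>60)
    k=np.zeros_like(m);x0,y0,x1,y1=box;k[y0:y1,x0:x1]=1
    n,l,st,ce=cv2.connectedComponentsWithStats((m&k).astype(np.uint8))
    return [(st[i,4],ce[i].round(1),st[i,:4]) for i in range(1,n) if st[i,4]>25]
E
python3 - <<'E'
from v import *
s=robot.camera('scene');t=robot.camera('top')
for hue,bs,bt in(('red',(230,140,340,240),(350,195,410,305)),('blue',(310,235,420,340),(230,210,275,315))):
    S=sorted(blobs(s,bs,hue),key=lambda b:-b[1][1]);T=sorted(blobs(t,bt,hue),key=lambda b:b[1][1])
    for b in S:print('S',b)
    for b in T:print('T',b)
    B,e=tri(s,S[0][1],t,T[0][1]);G,f=tri(s,S[-1][1],t,T[-1][1])
    print(hue,'button',B,e,'grip',G,f,'dist',np.linalg.norm((B-G)[:2]),'yaw',np.arctan2(*(B-G)[[1,0]]))
    print('planes',plane(s,S[0][1],74),plane(t,T[0][1],74),plane(s,S[-1][1],115),plane(t,T[-1][1],115))
for n,uv,z in(('glue',(463,278),75),('jar',(164,279),40),('off',(314,270),30)):print(n,plane(t,uv,z))
E
```

```text
S (np.int32(108), array([258.2, 217.9]), array([253, 213,  12,  11], dtype=int32))
S (np.int32(244), array([313.7, 168.6]), array([302, 157,  24,  24], dtype=int32))
T (np.int32(33), array([375.6, 214.8]), array([370, 211,  10,  10], dtype=int32))
T (np.int32(155), array([388.3, 281.9]), array([383, 269,  12,  26], dtype=int32))
red button [ 654.38211818 -148.00705385   73.35561587] 1.8719381028180933 grip [ 478.10061759 -170.6357459   120.82619065] 0.7923334916598918 dist 177.7279526461351 yaw 0.12766861192251638
planes [ 653.89202947 -146.88203678   74.        ] [ 654.95745554 -148.57357496   74.        ] [ 475.95219916 -174.73692702  115.        ] [ 478.47453156 -171.08509686  115.        ]
S (np.int32(154), array([340.6, 319.7]), array([334, 313,  14,  14], dtype=int32))
S (np.int32(326), array([398.2, 260.4]), array([386, 247,  25,  28], dtype=int32))
T (np.int32(51), array([257.4, 290.3]), array([255, 281,   7,  19], dtype=int32))
blue button [ 528.51600755  141.32466118 -193.25760259] 102.81773328434501 grip [458.85979599 145.24735524 127.28975249] 0.27344483218196713 dist 69.76657751584804 yaw -0.05625564539871494
planes [629.23648446 176.03493611  74.        ] [464.26680716 150.34253161  74.        ] [453.42260837 141.54356794 115.        ] [460.17031033 146.338561   115.        ]
glue [ 491.33749268 -364.12444433   75.        ]
jar [497.96510837 393.76635359  40.        ]
off [520.24536229   9.14952521  30.        ]
```

```bash
python3 -m crank '[{"tx":0.379,"ty":-0.287,"tz":0,"wz":14.7,"jaw":0.087},{"tx":0.379,"ty":-0.287,"tz":0,"wz":14.7,"jaw":0.087},{"tx":0.379,"ty":-0.287,"tz":0,"wz":14.7,"jaw":0.087},{"tx":0.379,"ty":-0.287,"tz":0,"wz":14.7,"jaw":0.087},{"tx":0.379,"ty":-0.287,"tz":0,"wz":14.7,"jaw":0.087},{"tx":0.379,"ty":-0.287,"tz":0,"wz":14.7,"jaw":0.087},{"tx":0.379,"ty":-0.287,"tz":0,"wz":14.7,"jaw":0.087},{"tx":0.379,"ty":-0.287,"tz":0,"wz":14.7,"jaw":0.087},{"tx":0.379,"ty":-0.287,"tz":0,"wz":14.7,"jaw":0.087},{"tx":0.379,"ty":-0.287,"tz":0,"wz":14.7,"jaw":0.087}]'
cat >> v.py <<'E'
from scipy.spatial.transform import Rotation as Ro
YAW=.128; O=np.array([594.9,-155.6,0]); RB=Ro.from_euler('z',YAW)
def brake(p): return O+RB.apply(p)
def go(p,tip=(0,0,0)):
    "tool-axes shift (m) and turn (deg) from the measured pose to TCP world p, tool down at YAW"
    s=robot.get_state();R=Ro.from_euler('xyz',s['tool_rot'])
    T=RB*Ro.from_euler('x',np.pi)
    print('t',round(s['time'],2),'pos',s['ee_pos'].round(1),'rot',s['tool_rot'].round(3),'F',s['wrist_force'].round(1),'ff',round(float(s['finger_force']),1),'w',round(s['width'],2))
    print('shift',(R.inv().apply(np.asarray(p)-s['ee_pos'])/1000).round(4),'turn',np.degrees((R.inv()*T).as_rotvec()).round(2))
def grip(q,dz=0): return brake([-130*np.sin(1.13-q),0,60+130*np.cos(1.13-q)-19+dz])
E
python3 -c "
from v import *
go(grip(0,125));go(grip(0))"
```

```text
t 0.2 pos [ 233.9 -579.1  221.9] rot [-3.14  -0.     0.384] F [ 0.1  0.4 -0. ] ff 0.0 w 1.0
shift [ 0.3795 -0.2873  0.0009] turn [-0.08 -0.   14.65]
t 0.2 pos [ 233.9 -579.1  221.9] rot [-3.14  -0.     0.384] F [ 0.1  0.4 -0. ] ff 0.0 w 1.0
shift [ 0.3795 -0.2871  0.1259] turn [-0.08 -0.   14.65]invalid input at $[0]: expected keys tx, ty, tz, wx, wy, wz, jaw
```

All keys are required in every row.

```bash
python3 -m crank '[{"tx":0.38,"ty":-0.287,"tz":0,"wx":0,"wy":0,"wz":14.7,"jaw":0.087},{"tx":0.38,"ty":-0.287,"tz":0,"wx":0,"wy":0,"wz":14.7,"jaw":0.087},{"tx":0.38,"ty":-0.287,"tz":0,"wx":0,"wy":0,"wz":14.7,"jaw":0.087},{"tx":0.38,"ty":-0.287,"tz":0,"wx":0,"wy":0,"wz":14.7,"jaw":0.087},{"tx":0.38,"ty":-0.287,"tz":0,"wx":0,"wy":0,"wz":14.7,"jaw":0.087},{"tx":0.38,"ty":-0.287,"tz":0,"wx":0,"wy":0,"wz":14.7,"jaw":0.087},{"tx":0.38,"ty":-0.287,"tz":0,"wx":0,"wy":0,"wz":14.7,"jaw":0.087},{"tx":0.38,"ty":-0.287,"tz":0,"wx":0,"wy":0,"wz":14.7,"jaw":0.087},{"tx":0.38,"ty":-0.287,"tz":0,"wx":0,"wy":0,"wz":14.7,"jaw":0.087},{"tx":0.38,"ty":-0.287,"tz":0,"wx":0,"wy":0,"wz":14.7,"jaw":0.087}]'
python3 -c "
from v import *
go(grip(0,125))"
```

```text
time: 1.03
ee_pos: [448.9, -220.3, 222.6]
tool_rot: [3.142, -0.0, 0.127]
wrist_force: [1.1, -0.8, 0.2]
width: 0.997
finger_force: 0.0
t 1.03 pos [ 448.9 -220.3  222.6] rot [ 3.142 -0.     0.127] F [ 1.1 -0.8  0.2] ff 0.0 w 1.0
shift [ 0.0354 -0.0455  0.0011] turn [ 0.   -0.   -0.06]
```

```bash
python3 -m crank '[{"tx":0.03,"ty":-0.04,"tz":0,"wx":0,"wy":0,"wz":0,"jaw":0.087},{"tx":0.03,"ty":-0.04,"tz":0,"wx":0,"wy":0,"wz":0,"jaw":0.087},{"tx":0.03,"ty":-0.04,"tz":0,"wx":0,"wy":0,"wz":0,"jaw":0.087},{"tx":0.03,"ty":-0.04,"tz":0,"wx":0,"wy":0,"wz":0,"jaw":0.087}]'
python3 - <<'E'
from v import *
go(grip(0,125))
s=robot.camera('scene')
cv2.imwrite('pics/s1.png',cv2.resize(s['pixels'][100:300,180:446,::-1],(798,600),interpolation=cv2.INTER_CUBIC))
E
```

```text
time: 1.37
ee_pos: [473.0, -178.7, 222.5]
tool_rot: [3.141, 0.0, 0.129]
wrist_force: [-0.0, 0.2, 0.2]
width: 1.001
finger_force: 0.0
t 1.37 pos [ 473.  -178.7  222.5] rot [3.141 0.    0.129] F [-0.   0.2  0.2] ff 0.0 w 1.0
shift [ 0.0063 -0.0073  0.001 ] turn [0.04 0.03 0.06]
```

View pics/s1.png

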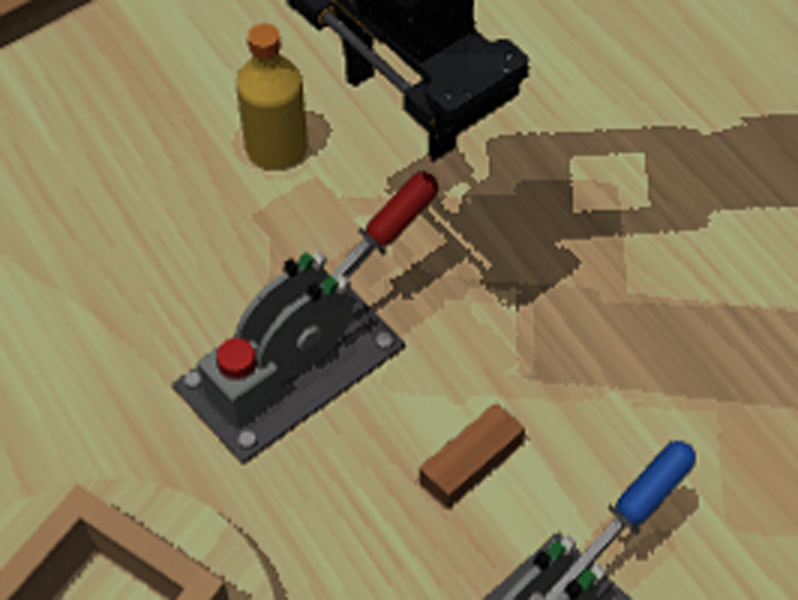

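The crop shows the open gripper above the grip at crop (402,210), clear of the bottle. I go down and close.

```bash
python3 -m crank '[{"tx":0.006,"ty":-0.007,"tz":0.03,"wx":0,"wy":0,"wz":0,"jaw":0.087},{"tx":0.006,"ty":-0.007,"tz":0.06,"wx":0,"wy":0,"wz":0,"jaw":0.087},{"tx":0.006,"ty":-0.007,"tz":0.09,"wx":0,"wy":0,"wz":0,"jaw":0.087},{"tx":0.006,"ty":-0.007,"tz":0.115,"wx":0,"wy":0,"wz":0,"jaw":0.087},{"tx":0.006,"ty":-0.007,"tz":0.126,"wx":0,"wy":0,"wz":0,"jaw":0.087},{"tx":0.006,"ty":-0.007,"tz":0.126,"wx":0,"wy":0,"wz":0,"jaw":0.087}]'
python3 -m crank '[{"tx":0,"ty":0,"tz":0,"wx":0,"wy":0,"wz":0,"jaw":0.04},{"tx":0,"ty":0,"tz":0,"wx":0,"wy":0,"wz":0,"jaw":0.015},{"tx":0,"ty":0,"tz":0,"wx":0,"wy":0,"wz":0,"jaw":0.015},{"tx":0,"ty":0,"tz":0,"wx":0,"wy":0,"wz":0,"jaw":0.015},{"tx":0,"ty":0,"tz":0,"wx":0,"wy":0,"wz":0,"jaw":0.015},{"tx":0,"ty":0,"tz":0,"wx":0,"wy":0,"wz":0,"jaw":0.015},{"tx":0,"ty":0,"tz":0,"wx":0,"wy":0,"wz":0,"jaw":0.015},{"tx":0,"ty":0,"tz":0,"wx":0,"wy":0,"wz":0,"jaw":0.015}]' 15
python3 - <<'E'
from v import *
go(grip(0))
for q in(.1,.2,.3,.4,.5,.6,.68,.72): print(q,(RB.inv().apply(grip(q)-grip(0))).round(1))
E
```

```text
time: 1.92
ee_pos: [475.5, -172.0, 93.8]
tool_rot: [-3.138, 0.005, 0.124]
wrist_force: [-0.2, -0.2, -1.7]
width: 0.997
finger_force: 0.0
time: 2.58
ee_pos: [478.2, -170.9, 96.8]
tool_rot: [3.141, -0.0, 0.128]
wrist_force: [0.4, -0.0, 0.1]
width: 0.478
finger_force: 0.0
t 2.58 pos [ 478.2 -170.9   96.8] rot [ 3.141 -0.     0.128] F [ 0.4 -0.   0.1] ff 0.0 w 0.48
shift [ 0.0001 -0.0003  0.0003] turn [ 0.02 -0.02 -0.03]
0.1 [ 6.1  0.  11.5]
0.2 [13.4  0.  22.3]
0.3 [21.6  0.  32.3]
0.4 [30.9  0.  41.4]
0.5 [41.  -0.  49.6]
0.6 [51.9 -0.  56.7]
0.68 [61.  -0.  61.6]
0.72 [65.8  0.  63.8]
```

```bash
python3 -m crank '[{"tx":0,"ty":0,"tz":0,"wx":0,"wy":0,"wz":0,"jaw":0.015},{"tx":0,"ty":0,"tz":0,"wx":0,"wy":0,"wz":0,"jaw":0.015},{"tx":0,"ty":0,"tz":0,"wx":0,"wy":0,"wz":0,"jaw":0.015},{"tx":0,"ty":0,"tz":0,"wx":0,"wy":0,"wz":0,"jaw":0.015},{"tx":0,"ty":0,"tz":0,"wx":0,"wy":0,"wz":0,"jaw":0.015},{"tx":0,"ty":0,"tz":0,"wx":0,"wy":0,"wz":0,"jaw":0.015}]' 15
```

```text
time: 3.08
ee_pos: [477.9, -170.4, 96.5]
tool_rot: [-3.141, 0.0, 0.127]
wrist_force: [0.4, 3.8, 0.9]
width: 0.295
finger_force: 15.0
```

The grip is held at 25.7 mm with 15 N. Now I raise the lever along the arc, stopping first at 0.4.

```bash
python3 -m crank '[{"tx":0.003,"ty":0,"tz":-0.006,"wx":0,"wy":0,"wz":0,"jaw":0.015},{"tx":0.0061,"ty":0,"tz":-0.0115,"wx":0,"wy":0,"wz":0,"jaw":0.015},{"tx":0.0097,"ty":0,"tz":-0.017,"wx":0,"wy":0,"wz":0,"jaw":0.015},{"tx":0.0134,"ty":0,"tz":-0.0223,"wx":0,"wy":0,"wz":0,"jaw":0.015},{"tx":0.0175,"ty":0,"tz":-0.0275,"wx":0,"wy":0,"wz":0,"jaw":0.015},{"tx":0.0216,"ty":0,"tz":-0.0323,"wx":0,"wy":0,"wz":0,"jaw":0.015},{"tx":0.0262,"ty":0,"tz":-0.037,"wx":0,"wy":0,"wz":0,"jaw":0.015},{"tx":0.0309,"ty":0,"tz":-0.0414,"wx":0,"wy":0,"wz":0,"jaw":0.015},{"tx":0.0309,"ty":0,"tz":-0.0414,"wx":0,"wy":0,"wz":0,"jaw":0.015}]'
python3 - <<'E'
from v import *
go(grip(.4))
s=robot.camera('scene')
cv2.imwrite('pics/s2.png',cv2.resize(s['pixels'][100:300,180:446,::-1],(798,600),interpolation=cv2.INTER_CUBIC))
E
```

```text
time: 3.83
ee_pos: [508.2, -166.1, 138.4]
tool_rot: [-3.14, 0.002, 0.128]
wrist_force: [-3.8, 4.7, -2.9]
width: 0.292
finger_force: 15.0
t 3.83 pos [ 508.2 -166.1  138.4] rot [-3.14e+00  2.00e-03  1.28e-01] F [-3.8  4.7 -2.9] ff 15.0 w 0.29
shift [0.0007 0.0007 0.0006] turn [-0.1   0.13 -0.  ]
```

View pics/s2.png

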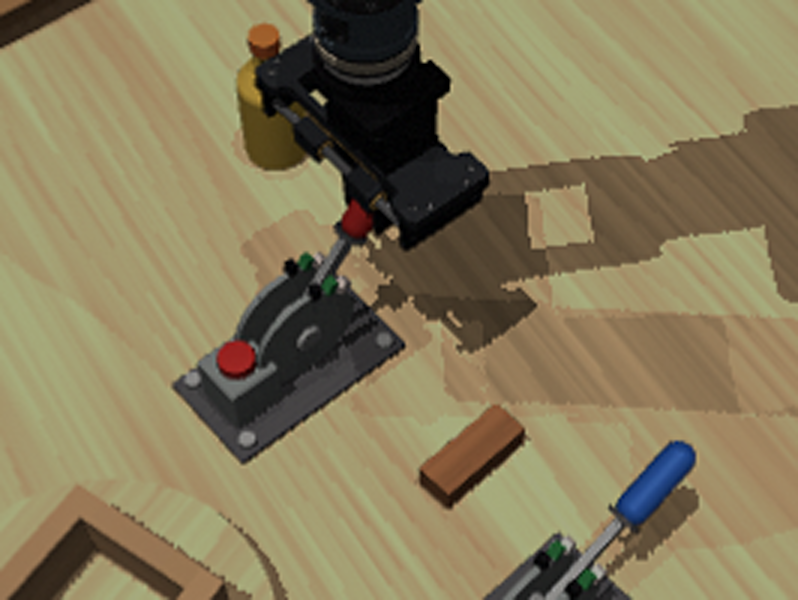

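The lever has risen with the gripper and lies between the white and green marks (crop 330,260). I continue to 0.68.

```bash
python3 -m crank '[{"tx":0.005,"ty":0,"tz":-0.0042,"wx":0,"wy":0,"wz":0,"jaw":0.015},{"tx":0.0101,"ty":0,"tz":-0.0082,"wx":0,"wy":0,"wz":0,"jaw":0.015},{"tx":0.0155,"ty":0,"tz":-0.0118,"wx":0,"wy":0,"wz":0,"jaw":0.015},{"tx":0.021,"ty":0,"tz":-0.0153,"wx":0,"wy":0,"wz":0,"jaw":0.015},{"tx":0.0255,"ty":0,"tz":-0.0179,"wx":0,"wy":0,"wz":0,"jaw":0.015},{"tx":0.0305,"ty":0,"tz":-0.0204,"wx":0,"wy":0,"wz":0,"jaw":0.015},{"tx":0.0305,"ty":0,"tz":-0.0204,"wx":0,"wy":0,"wz":0,"jaw":0.015},{"tx":0.0305,"ty":0,"tz":-0.0204,"wx":0,"wy":0,"wz":0,"jaw":0.015}]'
python3 - <<'E'
from v import *
go(grip(.68))
s=robot.camera('scene')
cv2.imwrite('pics/s3.png',cv2.resize(s['pixels'][130:250,220:380,::-1],(800,600),interpolation=cv2.INTER_CUBIC))
E
```

```text
time: 4.55
ee_pos: [537.8, -161.9, 158.4]
tool_rot: [-3.139, 0.003, 0.128]
wrist_force: [-4.6, 5.2, -3.7]
width: 0.295
finger_force: 15.0
t 4.55 pos [ 537.8 -161.9  158.4] rot [-3.139e+00  3.000e-03  1.280e-01] F [-4.6  5.2 -3.7] ff 15.0 w 0.29
shift [0.0009 0.0011 0.0003] turn [-0.16  0.2  -0.03]
```

View pics/s3.png

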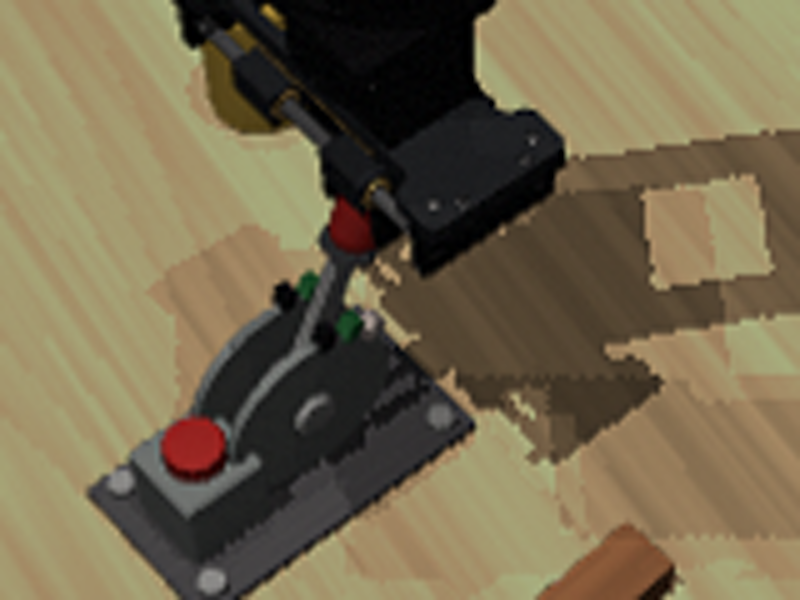

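The lever lies between the green and black marks (crop 325,290), which fits 0.68. I open, then lift straight up.

```bash
python3 -m crank '[{"tx":0,"ty":0,"tz":0,"wx":0,"wy":0,"wz":0,"jaw":0.087},{"tx":0,"ty":0,"tz":0,"wx":0,"wy":0,"wz":0,"jaw":0.087},{"tx":0,"ty":0,"tz":0,"wx":0,"wy":0,"wz":0,"jaw":0.087},{"tx":0,"ty":0,"tz":0,"wx":0,"wy":0,"wz":0,"jaw":0.087},{"tx":0,"ty":0,"tz":0,"wx":0,"wy":0,"wz":0,"jaw":0.087},{"tx":0,"ty":0,"tz":0,"wx":0,"wy":0,"wz":0,"jaw":0.087},{"tx":0,"ty":0,"tz":-0.02,"wx":0,"wy":0,"wz":0,"jaw":0.087},{"tx":0,"ty":0,"tz":-0.05,"wx":0,"wy":0,"wz":0,"jaw":0.087},{"tx":0,"ty":0,"tz":-0.08,"wx":0,"wy":0,"wz":0,"jaw":0.087},{"tx":0,"ty":0,"tz":-0.1,"wx":0,"wy":0,"wz":0,"jaw":0.087}]'
python3 - <<'E'
from v import *
s=robot.camera('scene');t=robot.camera('top')
a=sorted(blobs(s,(230,140,340,240)),key=lambda b:-b[1][1]);print(a);print(blobs(t,(350,195,410,305)))
go(brake([60,0,110]))
cv2.imwrite('pics/s4.png',cv2.resize(s['pixels'][130:250,220:380,::-1],(800,600),interpolation=cv2.INTER_CUBIC))
E
```

```text
time: 5.43
ee_pos: [540.2, -164.0, 261.2]
tool_rot: [3.139, -0.003, 0.127]
wrist_force: [0.7, 0.6, 0.1]
width: 0.951
finger_force: 0.0
[(np.int32(108), array([258.2, 217.9]), array([253, 213,  12,  11], dtype=int32)), (np.int32(156), array([294.6, 169.2]), array([288, 159,  14,  20], dtype=int32))]
[]
t 5.53 pos [ 541.7 -164.7  262.8] rot [ 3.135 -0.008  0.127] F [0.3 1.  0.6] ff 0.0 w 0.98
shift [ 0.1126 -0.0033  0.1537] turn [ 0.35 -0.48 -0.05]
```

View pics/s4.png

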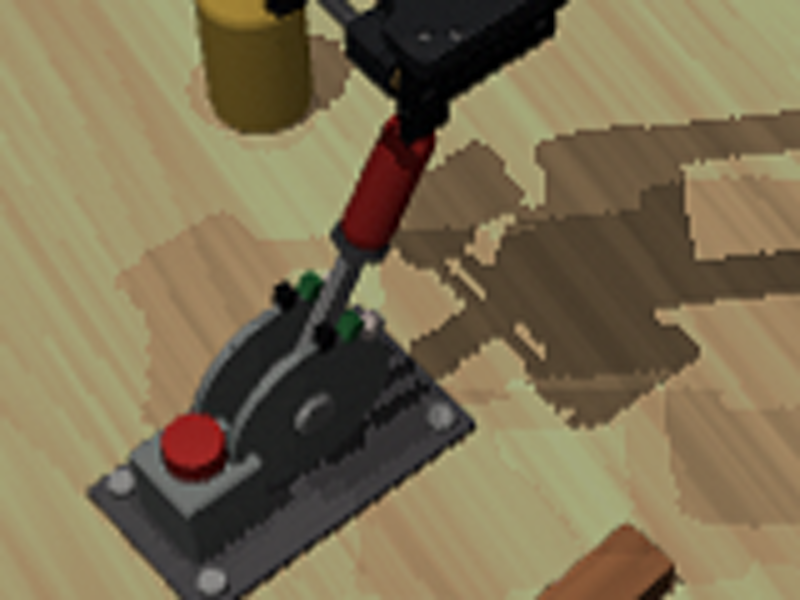

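The lever now stands free at the green marks and the gripper is above it. I check the angle by ray onto the brake plane, close the fingers and move over the button, which also covers the hold second.

```bash
python3 -m crank '[{"tx":0,"ty":0,"tz":0,"wx":0,"wy":0,"wz":0,"jaw":0},{"tx":0,"ty":0,"tz":0,"wx":0,"wy":0,"wz":0,"jaw":0},{"tx":0.03,"ty":0,"tz":0,"wx":0,"wy":0,"wz":0,"jaw":0},{"tx":0.06,"ty":0,"tz":0,"wx":0,"wy":0,"wz":0,"jaw":0},{"tx":0.09,"ty":0,"tz":0,"wx":0,"wy":0,"wz":0,"jaw":0},{"tx":0.12,"ty":0,"tz":0,"wx":0,"wy":0,"wz":0,"jaw":0},{"tx":0.12,"ty":0,"tz":0,"wx":0,"wy":0,"wz":0,"jaw":0},{"tx":0.12,"ty":0,"tz":0,"wx":0,"wy":0,"wz":0,"jaw":0},{"tx":0.12,"ty":0,"tz":0,"wx":0,"wy":0,"wz":0,"jaw":0},{"tx":0.12,"ty":0,"tz":0,"wx":0,"wy":0,"wz":0,"jaw":0}]' 10
python3 - <<'E'
from v import *
s=robot.camera('scene')
a=sorted(blobs(s,(230,140,340,240)),key=lambda b:-b[1][1]);print(a)
o,d=ray(s,a[-1][1]);n=RB.apply([0,1,0]);p=RB.inv().apply(o+d*((O-o)@n)/(d@n)-O)
print(p,'q',1.13-np.arctan2(-p[0],p[2]-60),'r',np.hypot(p[0],p[2]-60))
go(brake([66,0,90]))
E
```

```text
time: 6.37
ee_pos: [656.4, -147.9, 257.2]
tool_rot: [-3.14, 0.003, 0.127]
wrist_force: [1.1, -0.4, 0.1]
width: 0.325
finger_force: 0.0
[(np.int32(111), array([258.1, 218.2]), array([253, 213,  12,  13], dtype=int32))]
[ 5.94806169e+01 -1.93220596e-14  7.10542193e+01] q 2.5170469317977746 r 60.499087224301434
t 6.42 pos [ 656.6 -148.   257.7] rot [-3.141e+00  2.000e-03  1.270e-01] F [0.4 0.1 0.2] ff 0.0 w 0.28
shift [ 0.0042 -0.0002  0.1677] turn [-0.05  0.11 -0.08]
```

```bash
python3 -m crank '[{"tx":0.004,"ty":0,"tz":0.03,"wx":0,"wy":0,"wz":0,"jaw":0},{"tx":0.004,"ty":0,"tz":0.06,"wx":0,"wy":0,"wz":0,"jaw":0},{"tx":0.004,"ty":0,"tz":0.09,"wx":0,"wy":0,"wz":0,"jaw":0},{"tx":0.004,"ty":0,"tz":0.12,"wx":0,"wy":0,"wz":0,"jaw":0},{"tx":0.004,"ty":0,"tz":0.145,"wx":0,"wy":0,"wz":0,"jaw":0},{"tx":0.004,"ty":0,"tz":0.16,"wx":0,"wy":0,"wz":0,"jaw":0},{"tx":0.004,"ty":0,"tz":0.16,"wx":0,"wy":0,"wz":0,"jaw":0},{"tx":0.004,"ty":0,"tz":0.16,"wx":0,"wy":0,"wz":0,"jaw":0}]'
python3 - <<'E'
from v import *
s=robot.camera('scene');t=robot.camera('top')
for uv in((294.6,169.2),(292.4,178)):
    o,d=ray(s,uv);n=RB.apply([0,1,0]);p=RB.inv().apply(o+d*((O-o)@n)/(d@n)-O)
    print(p.round(1),'q',1.13-np.arctan2(-p[0],p[2]-60),'r',np.hypot(p[0],p[2]-60))
go(brake([66,0,76]))
cv2.imwrite('pics/s5.png',cv2.resize(np.hstack([s['pixels'][130:250,220:380],t['pixels'][180:300,300:460]])[...,::-1],(800,300),interpolation=cv2.INTER_CUBIC))
E
```

```text
time: 7.08
ee_pos: [660.9, -147.5, 97.9]
tool_rot: [-3.141, 0.002, 0.127]
wrist_force: [-0.4, 0.3, 0.0]
width: 0.008
finger_force: 0.0
[-59.   -0.  167.5] q 0.6278893927304128 r 122.59475234211637
[-51.   -0.  139.8] q 0.5613089343921942 r 94.72716730586659
t 7.18 pos [ 662.8 -148.1  100.2] rot [ 3.14e+00 -3.00e-03  1.27e-01] F [ 0.4 -0.5  0.6] ff 0.0 w 0.01
shift [-0.0024 -0.0013  0.0242] turn [ 0.08 -0.15 -0.07]
```

View pics/s5.png

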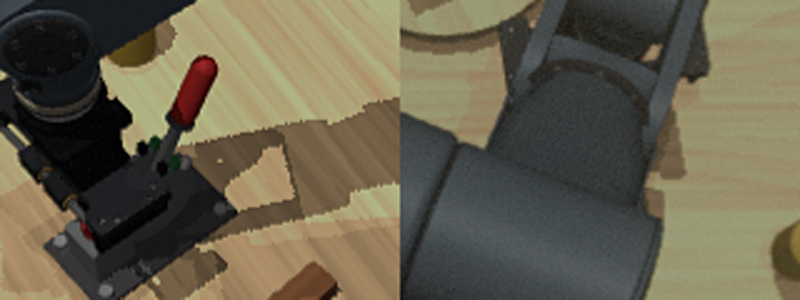

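The left half shows the lever held alone at green (measured about 0.6 rad) and the closed fingers just above the button. It has been free for more than 2 s. Now I press.

```bash
python3 -m crank '[{"tx":0,"ty":0,"tz":0.01,"wx":0,"wy":0,"wz":0,"jaw":0},{"tx":0,"ty":0,"tz":0.018,"wx":0,"wy":0,"wz":0,"jaw":0},{"tx":0,"ty":0,"tz":0.023,"wx":0,"wy":0,"wz":0,"jaw":0},{"tx":0,"ty":0,"tz":0.027,"wx":0,"wy":0,"wz":0,"jaw":0},{"tx":0,"ty":0,"tz":0.03,"wx":0,"wy":0,"wz":0,"jaw":0},{"tx":0,"ty":0,"tz":0.032,"wx":0,"wy":0,"wz":0,"jaw":0},{"tx":0,"ty":0,"tz":0.032,"wx":0,"wy":0,"wz":0,"jaw":0},{"tx":0,"ty":0,"tz":0.032,"wx":0,"wy":0,"wz":0,"jaw":0},{"tx":0,"ty":0,"tz":0.032,"wx":0,"wy":0,"wz":0,"jaw":0}]'
python3 - <<'E'
from v import *
s=robot.camera('scene');print(blobs(s,(230,140,340,240)));go(brake([66,0,68]))
E
```

```text
time: 7.93
ee_pos: [662.0, -147.5, 68.3]
tool_rot: [3.141, -0.0, 0.128]
wrist_force: [-2.9, 0.5, 10.7]
width: 0.006
finger_force: 5.2
[(np.int32(196), array([312.8, 169.6]), array([302, 157,  22,  25], dtype=int32))]
t 7.98 pos [ 662.  -147.4   68.3] rot [ 3.141 -0.     0.128] F [-2.4 -0.3 10.9] ff 5.2 w 0.01
shift [-0.0016 -0.0005  0.0003] turn [ 0.02 -0.01 -0.02]
```

```bash
python3 -m crank '[{"tx":0,"ty":0,"tz":0,"wx":0,"wy":0,"wz":0,"jaw":0},{"tx":0,"ty":0,"tz":0,"wx":0,"wy":0,"wz":0,"jaw":0},{"tx":0,"ty":0,"tz":0,"wx":0,"wy":0,"wz":0,"jaw":0},{"tx":0,"ty":0,"tz":0,"wx":0,"wy":0,"wz":0,"jaw":0},{"tx":0,"ty":0,"tz":0,"wx":0,"wy":0,"wz":0,"jaw":0},{"tx":0,"ty":0,"tz":0,"wx":0,"wy":0,"wz":0,"jaw":0},{"tx":0,"ty":0,"tz":0,"wx":0,"wy":0,"wz":0,"jaw":0},{"tx":0,"ty":0,"tz":0,"wx":0,"wy":0,"wz":0,"jaw":0}]'
python3 -c "
from v import *
print(blobs(robot.camera('scene'),(230,140,340,240)))"
```

```text
time: 8.65
ee_pos: [662.0, -147.4, 68.3]
tool_rot: [3.141, -0.0, 0.128]
wrist_force: [-3.1, 0.9, 10.2]
width: 0.006
finger_force: 5.2
[(np.int32(195), array([312.8, 169.7]), array([302, 157,  22,  25], dtype=int32))]
```

The grip blob is steady at its rest place. It has the same corner as at the start and is only in shadow. I lift off.

```bash
python3 -m crank '[{"tx":0,"ty":0,"tz":-0.008,"wx":0,"wy":0,"wz":0,"jaw":0},{"tx":0,"ty":0,"tz":-0.025,"wx":0,"wy":0,"wz":0,"jaw":0},{"tx":0,"ty":0,"tz":-0.055,"wx":0,"wy":0,"wz":0,"jaw":0},{"tx":0,"ty":0,"tz":-0.09,"wx":0,"wy":0,"wz":0,"jaw":0},{"tx":0,"ty":0,"tz":-0.12,"wx":0,"wy":0,"wz":0,"jaw":0},{"tx":0,"ty":0,"tz":-0.15,"wx":0,"wy":0,"wz":0,"jaw":0},{"tx":0,"ty":0,"tz":-0.15,"wx":0,"wy":0,"wz":0,"jaw":0},{"tx":0,"ty":0,"tz":-0.15,"wx":0,"wy":0,"wz":0,"jaw":0},{"tx":0,"ty":0,"tz":-0.15,"wx":0,"wy":0,"wz":0,"jaw":0}]'
python3 - <<'E'
from v import *
s=robot.camera('scene');print(blobs(s,(230,140,340,240)))
cv2.imwrite('pics/s6.png',cv2.resize(s['pixels'][100:300,180:446,::-1],(798,600),interpolation=cv2.INTER_CUBIC))
E
```

```text
time: 9.45
ee_pos: [661.3, -147.1, 215.6]
tool_rot: [-3.141, 0.001, 0.127]
wrist_force: [-0.0, -0.7, -1.2]
width: 0.005
finger_force: 0.0
[(np.int32(208), array([314.7, 167.8]), array([304, 157,  22,  23], dtype=int32)), (np.int32(113), array([258. , 218.3]), array([253, 213,  12,  13], dtype=int32))]
```

View pics/s6.png

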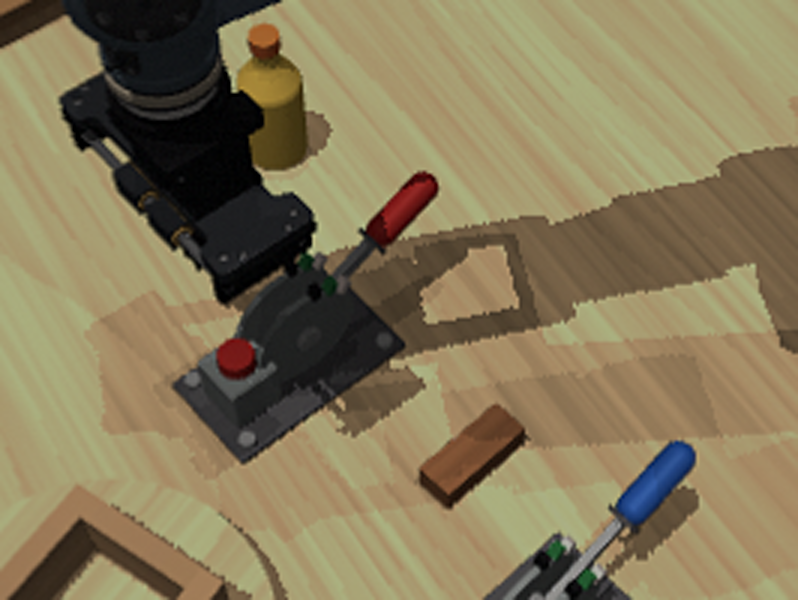

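The red grip is back where it was at the start (crop 402,210) and the button is up (236,357). The gripper is clear, and the bottle, offcut and blue brake are unmoved.

```bash
python3 -c "
from rig import robot
print(robot.hand_in())"
```

```text
the job is handed in; nothing more can be done
None
```

The red brake held by itself at the green notch for about 2 s, then dropped back to rest under its button. The button is up, nothing else I could see was moved, and the job is handed in (no verdict was returned).

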